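# Blank off a cooling-water riser with a cam-and-groove plug

## Robot

A 6-joint arm with a two-finger parallel gripper is mounted at the origin on the work surface. World frame = base frame: x ahead of the robot, y to its left, z up, the work surface at z = 0. Lengths are in mm, angles in degrees, forces in N, time in s.
With the tool pointing down it reaches from about 225 to 725 mm from the base axis. Payload 3.1 kg.
Tool frame: the origin (TCP) lies between the finger pads; the fingertips stand 11 mm ahead of it and the grasp point (between the pads) lies 8 mm behind it; z points along the fingers, y is the line along which they close (so a half turn about z gives the same grasp; the last joint's range is limited). The gripper opens to 85 mm and grips with 20 to 120 N. Pads are 22 mm wide; open, the fingers measure 114 mm over their backs; the gripper's body (76 mm by 85 mm) begins 54 mm behind the grasp point. The pads swing forward as they close: fully open they stand 13 mm farther back than shut.
Start: joints at [60.401, 2.75, 5.684, 92.934, 0, 82.678], TCP at [199.022, 485.806, 242.312] pointing down, gripper open.
Joint ranges: [-166.93, 166.93], [-56.73, 111.36], [-69.38, 81.34], [-121.58, 131.49], [-85.45, 84.26], [-180, 180]. Speed limits (degrees/s): [159.86, 159.86, 180, 180, 180, 180].

## Interface

Orientations are given as [roll, pitch, yaw] about the fixed x, y, z axes, in that order (R = Rz(yaw) Ry(pitch) Rx(roll)).
In Python, from plant import ctrl, hand, kin, monitor, vision, workorder, nets gives the robot as it stands. Calls block until the motion is done:
- ctrl.move_ptp(position, orientation): joint-space move of the TCP to a pose.
- ctrl.move_linear(position, orientation=None, speed=150, threshold=None): straight line of the TCP; orientation=None keeps the orientation; speed is the mean speed in mm/s. With threshold (N) it stops when the force on the tool has changed by that much, and returns True; else False.
- ctrl.move_j(angles): joint-space move.
- hand.gripper_to(opening, grip_force=None): finger opening in mm; grip_force is the grip in N (None keeps the last); returns when the fingers have stopped.
- ctrl.wait(seconds).
- kin.ik(position, orientation): joint angles nearest the present ones, or None.
- monitor.state(): the state.
- vision.get_image(name): name is "scene" or "top" or "wrist"; returns (picture, depth): 400x640x3 uint8, red, green, blue; 400x640 float32, mm along the optical axis (not along the pixel's ray), 0 where there is no reading.
- vision.get_calibration(name): a dict with "fx", "fy", "cx", "cy" (pixels), "world_to_cam" (4x4, takes a point from world to camera coordinates); the wrist camera has in their place "hand_eye" (4x4, takes a point from camera to tool coordinates, whose origin is the TCP and whose axes are the flange's). Camera axes: x right, y down, z forward; pixel columns grow to the right and rows downward; lengths in mm; the calibration is good to about 2 mm. A picture is of the moment at which its call begins: read the wrist's pose just before it. get_calibration takes no time and is no camera call.
A pose or a line that the arm cannot do raises ctrl.MotionError and nothing moves.
- workorder.hand_in(): hands the job in; it is judged then, once.
Trained networks look in the newest picture that a camera, given by its name, has taken for a name from the list of things; names that differ only in an ending like _2 or _b are one class to them, and where a whole thing is asked for, a point or a joint stands for the part that bears it (a point fixed in the world has none). Each returns a list of dicts, best first, with "score" (0 to 1); they miss things now and then, are a little off and sometimes report something else, mostly with a low value. They report only what shows in the picture. A call takes as long as a camera call. They do not tell look-alikes from the thing itself.
- nets.recognise(camera, target): "at" ([x, y, z] in mm, in world coordinates, good to about 4 mm: the middle of the surface that is visible of it).
- nets.silhouettes(camera, target): "pixels" (400x640 bool, what is visible of it).
- nets.place_of(camera, target): "at" ([x, y, z] in mm, in world coordinates, good to about 4 mm: a listed point, or the origin of a listed thing).
The state is a dict: "time": time; "joints": joint angles; "joint_velocities": joint speeds; "tau": joint torques, N m; "tool_pos": TCP position; "eef_rot": TCP orientation; "wrist_force": force on the tool from outside, world axes, zero at the start; "ft_torque": the same for the moment, N m; "width": finger opening in mm; "gripper_force": force on a finger pad.
Only numpy, scipy, OpenCV 4.12 (cv2) and the standard library are available. Lean on these libraries where they do the work, as an engineer would, in place of code of your own. Each camera call takes 0.05 s, during which the arm holds its last target. There are 200 camera calls.

## Task

Blank off the cooling-water riser: set the blanking plug in the upturned cam-and-groove coupler and push it down by feel, without forcing it, until it stops fully home on its seal. Only then swing the two cam arms down together, keeping them level with each other and not forcing them, until both lie fully home against the coupler. Let go of everything and leave the other things on the bench where they are.

Things in the scene. Friction and masses are not known exactly. Their poses are not given: they have to be found in the camera images.
- riser: the fixed riser: grey foot plate 130 x 110 mm on levelling studs 0 to 14 mm over the bench, upright steel pipe, brass stop valve low on its +x side, on top an upturned 3/4 inch aluminium cam-and-groove coupler with two steel cam arms. Origin under the foot plate; z up; y along the line through the arms. The fingers may push on it with 60 N at most (both together)
- mouth (a point): centre of the coupler's open mouth at its rim, 150 mm above the riser's origin, axes as the riser's (left arm at +y, right arm at -y). Rim 44 mm across, bore 34 mm, with a 3 mm deep lead-in widening to 39 mm at the rim. Inside lies a black rubber seal ring, its free top 23 mm below the rim. The plug may be pushed in with 30 N at most
- plug_web (a point): the blanking plug (steel, about 0.18 kg, loose, upright on the bench): middle of the web, the upright rib on top by which it is held, 40.5 mm above the plug's foot. Web 34 mm long along x, 10 mm thick along y, 12.5 mm high (33.5 to 46 mm above the foot), standing on a flange 42 mm across, 4 mm thick, its underside 29.5 mm above the foot
- plug_tip (a point): centre of the plug's flat foot. Shank 32 mm round, chamfered 2 mm at the foot, cam groove 8 to 17 mm above it. The foot meets the seal 23 mm below the rim; the seal then yields stiffly (5 rising to 12 N) for 5 mm to a hard stop: home is 28 mm below the rim, flange 1.5 mm above it. Let go, the plug springs back 0.5 to 1.3 mm and stays; the cams take it down again, but jam on it if it is higher
- cam_left (a joint): angle of the cam arm on the +y side, rad: 0 = straight out level, negative = raised, growing as it swings down, 1.5 = hanging down against the coupler, its stop. It stays where it is left (friction 0.06 N m). Over the seated plug the cam bites from about 1.0 and takes about 0.3 N m (10 N at 30 mm from the pin) to go home; pushed only part way it stays short
- cam_right (a joint): the same for the cam arm on the -y side
- cam_left_pin (a point): pivot of the left arm, 24 mm from the coupler's axis, 12 mm below the rim; it turns about the horizontal line along the riser's x. Arm 12 mm wide, 5 mm thick, 58 mm long from the pin (the thin pull ring beyond is only for show). Both arms home measure 53 mm over their outer faces
- cam_right_pin (a point): the same for the right arm
- cam_left_tip (a point): on the upper (outer) face of the left arm near its end, 52 mm from the pin
- cam_right_tip (a point): the same for the right arm
- hose_tail: bystander: brass hose-tail adapter, 35 mm across, 66 mm high, a barbed tail on top instead of a web; loose, standing on the bench; origin under its foot
- meter: bystander: orange multimeter 165 x 85 x 34 mm lying on the bench; origin under its centre
- spanner: bystander: steel spanner 160 mm long lying on the bench along its x
Mind the look-alikes: they are no part of the job. Of the things that look like the part that bears plug_web, the middle-sized one is meant.

How it is judged:
By the outcome, as a careful person would: the job done as asked, in the order asked, and still so for the second after the job is handed in, with the robot touching nothing.
It also fails if it takes over 61 s, if anything falls off the work surface, if the arm or the gripper's body presses on something with over 40 N, if the wrist force passes 120 N, or if a joint passes its speed limit or range.

## Working session

There is one attempt and no reset: what is moved stays moved. The work goes in short steps, each a Python script; the robot and the scene stay as the last script left them, time stands still between calls to the robot, and variables do not carry over. Pictures are saved under pics/ and viewed, at most 10 in all, crops included, and the job is handed in when it is done.

```bash
ls; mkdir -p pics; cat > h.py <<'E'
from plant import ctrl, hand, kin, monitor, vision, workorder, nets
import numpy as np, cv2
np.set_printoptions(precision=1,suppress=True)
def save(n,im): cv2.imwrite('pics/'+n,cv2.cvtColor(im,cv2.COLOR_RGB2BGR))
E
python3 - <<'E'
from h import *
a,da=vision.get_image("scene"); b,db=vision.get_image("top")
save("a.png",np.vstack([a,b])[:, :][:800]) ; im=np.vstack([a,b]); save("a.png",cv2.resize(im,(480,600),interpolation=cv2.INTER_AREA))
for c in("scene","top"):
  for t in("plug_web","plug_tip","mouth","riser","cam_left_tip","cam_right_tip","cam_left_pin","cam_right_pin","hose_tail","meter","spanner"):
    print(c,t,[(np.array(r["at"]),round(r["score"],2)) for r in nets.place_of(c,t)])
print({k:v for k,v in monitor.state().items() if k in("time","tool_pos","eef_rot","wrist_force")})
E
```

```text
pics
scene plug_web [(array([443.4, 147.5,  54.1]), 0.88), (array([440.9, 239.7,  37.5]), 0.64), (array([525.1, 257.5,  31.2]), 0.48)]
scene plug_tip [(array([441.9, 238.8,  -0.1]), 0.69), (array([522.3, 257.3,   1.8]), 0.69), (array([448.6, 145. ,   1.6]), 0.59)]
scene mouth [(array([ 513.8, -176.2,  164.6]), 0.95)]
scene riser [(array([ 516.1, -175.1,   11.3]), 0.59)]
scene cam_left_tip [(array([523.5, -99.4, 161.8]), 0.6)]
scene cam_right_tip [(array([ 498.7, -252.8,  159.6]), 0.6)]
scene cam_left_pin [(array([ 515.6, -150.4,  149.1]), 0.69)]
scene cam_right_pin [(array([ 508.9, -199.2,  152.5]), 0.49)]
scene hose_tail [(array([ 515. , -154.6,  153.7]), 0.57), (array([641.2, 196.3,  -0.8]), 0.52)]
scene meter [(array([ 372.7, -418.1,   -1.4]), 0.95), (array([ 509.8, -198. ,  149.3]), 0.35)]
scene spanner [(array([773.6, 264.4,  -1.1]), 0.98)]
top plug_web [(array([441.8, 240.5,  41.8]), 0.6), (array([447.4, 142.5,  54.5]), 0.59), (array([522. , 260.5,  26.5]), 0.58)]
top plug_tip [(array([524.6, 257.1,  -1.7]), 0.54), (array([ 513.2, -174.9,   12.7]), 0.52), (array([438. , 237.3,  -3.1]), 0.49)]
top mouth [(array([ 516.8, -175.3,  159.4]), 0.98)]
top riser [(array([ 513.8, -171.5,   11.3]), 0.87)]
top cam_left_tip [(array([ 527. , -101.7,  159.6]), 0.64)]
top cam_right_tip [(array([ 495.6, -249.9,  159.8]), 0.58)]
top cam_left_pin [(array([ 518.5, -155.7,  156.2]), 0.51), (array([441.8, 240.5,  41.2]), 0.51)]
top cam_right_pin [(array([ 509.3, -196.3,  151.4]), 0.42)]
top hose_tail [(array([633.3, 199.1,   6.3]), 0.61)]
top meter [(array([ 375.3, -417.9,    1.1]), 0.63)]
top spanner [(array([774.4, 266.1,  -1. ]), 0.88)]
{'time': 1.2, 'tool_pos': array([199. , 485.8, 242.3]), 'eef_rot': array([-180. ,   -0. ,  157.7]), 'wrist_force': array([-0.5,  0.1, -0.4])}
```

View pics/a.png

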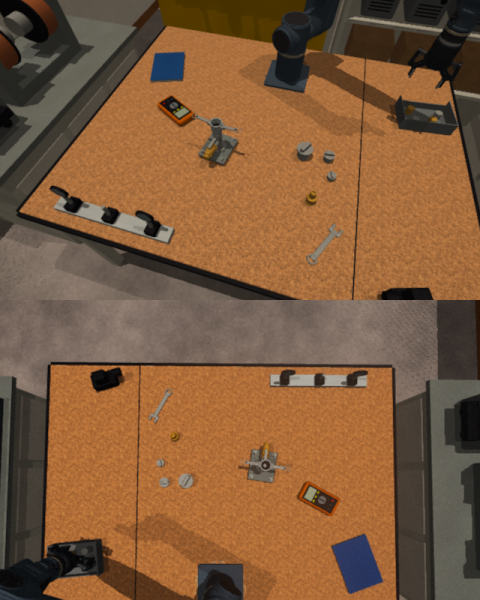

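```bash
cat >> h.py <<'E'
def cloud(cam, pose=None):
    """image, HxWx3 world points (nan where none)"""
    K=vision.get_calibration(cam)
    if cam=="wrist":
        from scipy.spatial.transform import Rotation as R
        s=monitor.state(); T=np.eye(4); T[:3,:3]=R.from_euler('xyz',s["eef_rot"],degrees=True).as_matrix(); T[:3,3]=s["tool_pos"]
        M=T@np.array(K["hand_eye"])
    else: M=np.linalg.inv(np.array(K["world_to_cam"]))
    im,d=vision.get_image(cam)
    v,u=np.mgrid[:400,:640]
    d=np.where(d>0,d,np.nan).astype(float)
    P=np.stack([(u-K["cx"])/K["fx"]*d,(v-K["cy"])/K["fy"]*d,d],-1)@M[:3,:3].T+M[:3,3]
    return im,P
def near(P,c,r,z0,z1):
    return (np.hypot(P[...,0]-c[0],P[...,1]-c[1])<r)&(P[...,2]>z0)&(P[...,2]<z1)
def px(cam,p):
    K=vision.get_calibration(cam); q=np.array(K["world_to_cam"])@np.r_[p,1]
    return K["fx"]*q[0]/q[2]+K["cx"],K["fy"]*q[1]/q[2]+K["cy"]
E
python3 - <<'E'
from h import *
im,P=cloud("top")
for n,c in(("A",(441,240)),("B",(446,144)),("C",(523,258)),("hose",(636,198))):
    m=near(P,c,35,8,120); z=P[m][:,2]; h=np.percentile(z,98)
    t=m&(P[...,2]>h-6); r=cv2.minAreaRect(P[t][:,:2].astype(np.float32))
    print(n,px("top",[*c,30]),px("scene",[*c,30]),m.sum(),"top z",h,"web rect",r)
    f=m; r=cv2.minEnclosingCircle(P[f][:,:2].astype(np.float32)); print("   circ",r)
m=near(P,(515,-175),110,120,260); z=P[m][:,2]; print("riser z pct",np.percentile(z,[2,10,50,90,98]))
u,v=map(int,px("top",[475,210,30]));s=vision.get_image("scene")[0];u2,v2=map(int,px("scene",[475,210,30]))
def crop(i,u,v,r=65):
    u=np.clip(u,r,640-r);v=np.clip(v,r,400-r);return cv2.resize(i[v-r:v+r,u-r:u+r],(400,400),interpolation=cv2.INTER_CUBIC)
print((u,v),(u2,v2)); save("b.png",np.hstack([crop(im,u,v),crop(s,u2,v2)]))
E
```

```text
A (np.float64(218.3181737697911), np.float64(242.70081683600137)) (np.float64(439.00667887809834), np.float64(207.37418691447448)) 141 top z 48.71564025371453 web rect ((440.44622802734375, 237.4098663330078), (9.281759262084961, 32.786537170410156), 6.666374683380127)
   circ ((439.92462158203125, 237.1520538330078), 21.11078643798828)
B (np.float64(248.7939221544596), np.float64(241.2950256891433)) (np.float64(404.764820446584), np.float64(201.0622942745682)) 302 top z 69.05843416210183 web rect ((447.279052734375, 144.64987182617188), (12.793342590332031, 48.220237731933594), 60.31134033203125)
   circ ((446.7137451171875, 145.07742309570312), 30.652002334594727)
C (np.float64(213.07678490860508), np.float64(216.69100144604027)) (np.float64(442.6716605087592), np.float64(232.83593723754285)) 82 top z 37.69323391043913 web rect ((521.8783569335938, 256.91796875), (25.371707916259766, 6.847630023956299), 4.48535680770874)
   circ ((525.57470703125, 265.62060546875), 23.430686950683594)
hose (np.float64(232.632571956137), np.float64(181.28949700662398)) (np.float64(414.5160292363215), np.float64(263.67976160640393)) 104 top z 68.51164159428397 web rect ((633.9907836914062, 197.43833923339844), (15.672287940979004, 17.90555763244629), 51.45294952392578)
   circ ((634.09130859375, 198.4904022216797), 17.511882781982422)
riser z pct [123.9 137.5 157.5 163.  165.7]
(228, 231) (426, 214)
```

View pics/b.png

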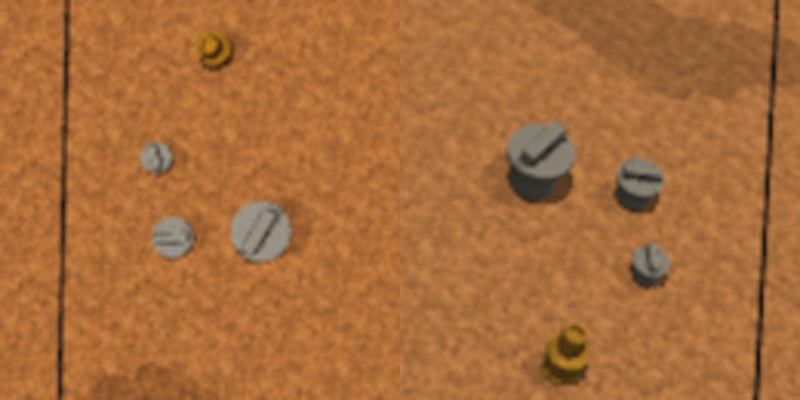

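The top view shows three plug-like parts: large B at (249,241), medium A at (218,243) and small C at (213,217). A fits the description: flange about 42 mm, web about 33×9 mm, and the middle size of the three. The hose tail at (233,181) is brass. The riser is at (515,-175), yaw about -10.5°, with both arms raised slightly.

I'll look at both the riser and the plug from close up with the wrist camera.

```bash
python3 - <<'E'
from h import *
print(np.array(vision.get_calibration("wrist")["hand_eye"]))
ctrl.move_ptp([440,238,190],[180,0,-83.3])
hand.gripper_to(50)
s=monitor.state();print(s["time"],s["joints"],s["wrist_force"],s["tool_pos"])
im,P=cloud("wrist"); np.save("pw.npy",P)
save("c.png",im)
for zz in (5,):
    m=near(P,(440,238),35,8,60); z=P[m][:,2]; print(m.sum(),np.percentile(z,[2,50,90,98]))
    t=m&(P[...,2]>41); print("web",t.sum(),cv2.minAreaRect(P[t][:,:2].astype(np.float32)),np.median(P[t][:,2]))
    f=m&(P[...,2]>28);print("flange",cv2.minEnclosingCircle(P[f][:,:2].astype(np.float32)))
    b=near(P,(440,238),90,-15,8);print("bench z",np.median(P[b][:,2]))
print([(np.array(r["at"]),round(r["score"],2)) for r in nets.place_of("wrist","plug_web")])
E
```

```text
[[   0.    -1.    -0.3   74.9]
 [   1.     0.     0.    -0.9]
 [  -0.    -0.3    1.  -132.1]
 [   0.     0.     0.     1. ]]
4.0917 [ 20.7  -1.3  -4.3  86.9  -0.  -76. ] [-0.3 -0.1  0.2] [439.9 238.1 190. ]
1517 [32.5 34.4 46.6 47.4]
web 393 ((440.0207824707031, 237.70758056640625), (9.981010437011719, 33.210201263427734), 5.744753837585449) 46.37255826435063
flange ((439.95703125, 238.4498748779297), 21.213253021240234)
bench z 0.6392934777840082
[(array([449.5, 147.8,  56.9]), 0.76), (array([441. , 237.2,  41.9]), 0.65), (array([523. , 256.9,  33.7]), 0.55)]
```

View pics/c.png

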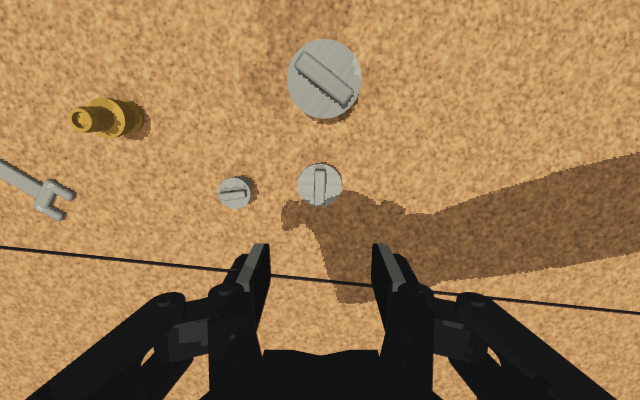

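The wrist view confirms the medium plug at (320,185), with the big one at (325,78) and the small one at (235,193). It measures (440.0, 238.0), with the web top at 46 mm. Now the pick, then a close look at the riser.

```bash
python3 - <<'E'
from h import *
o=[180,0,-84.3]
hand.gripper_to(32,60)
ctrl.move_linear([440,238,75],o,speed=150)
print(ctrl.move_linear([440,238,47],o,speed=50,threshold=6))
hand.gripper_to(5,60)
s=monitor.state();print(s["time"],s["width"],s["gripper_force"],s["wrist_force"],s["tool_pos"])
ctrl.move_linear([440,238,130],o,speed=120)
s=monitor.state();print(s["time"],s["width"],s["gripper_force"],s["wrist_force"])
ctrl.move_ptp([440,-80,290],[180,0,169.5])
s=monitor.state();print(s["time"],s["joints"])
im,P=cloud("wrist"); np.save("pr.npy",P); save("d.png",im)
for t in("mouth","cam_left_pin","cam_right_pin","cam_left_tip","cam_right_tip"): print(t,[(np.array(r["at"]),round(r["score"],2)) for r in nets.place_of("wrist",t)])
E
```

```text
False
6.4667 8.11096010007031 60.17666816711426 [0.6 0.2 1.4] [440.6 238.2  47.6]
7.3083 7.796436605158028 59.81956243515015 [ 0.7  0.1 -2.3]
8.6417 [-18.9  -7.7   0.9  98.7   0.   -8.4]
mouth [(array([ 512.4, -177.9,  165.9]), 0.8)]
cam_left_pin [(array([ 517.2, -152.6,  155.4]), 0.79), (array([442.2, -78. , 282.1]), 0.65)]
cam_right_pin [(array([ 511.2, -195.7,  150.5]), 0.78)]
cam_left_tip []
cam_right_tip [(array([ 500.4, -250.6,  152.9]), 0.95), (array([444.2, -80.5, 238.8]), 0.54), (array([ 376.1, -413.4,   -4.4]), 0.45)]
```

View pics/d.png

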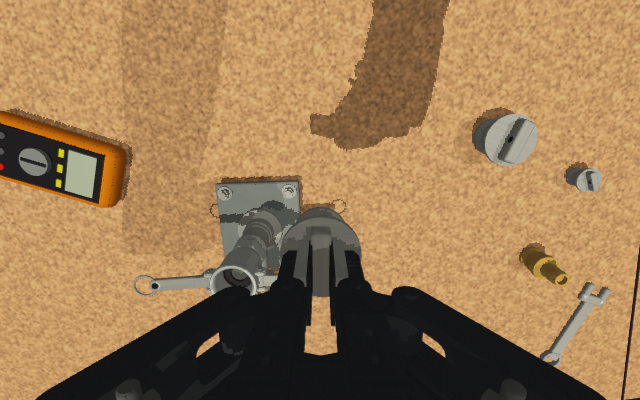

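The plug is held at (320,240), but it and the gripper partly hide the coupler at (235,280). I'll shift so the mouth sits clear, in the upper half of the image.

```bash
python3 - <<'E'
from h import *
ctrl.move_ptp([608,-193,280],[180,0,169.5])
im,P=cloud("wrist"); np.save("pr.npy",P); save("e.png",im)
m0=near(P,(514,-176),20,140,185); print(np.percentile(P[m0][:,2],[50,90,97]))
for t in("mouth","cam_left_pin","cam_right_pin","cam_left_tip","cam_right_tip"): print(t,[(np.array(r["at"]),round(r["score"],2)) for r in nets.place_of("wrist",t)])
rz=np.percentile(P[near(P,(514,-176),26,140,185)][:,2],95); print("rim z",rz)
m=near(P,(514,-176),30,rz-2,rz+2.5); q=P[m]
# circle fit radius 22 outer
from scipy.optimize import least_squares
c=cv2.minEnclosingCircle(q[:,:2].astype(np.float32)); print(m.sum(),c)
A=np.c_[2*q[:,:2],np.ones(len(q))]; x=np.linalg.lstsq(A,(q[:,:2]**2).sum(1),rcond=None)[0]; print("fit",x[:2],np.sqrt(x[2]+x[0]**2+x[1]**2),"rim z",np.median(q[:,2]))
# arms
for s in(1,-1):
    ax=np.array([np.sin(np.radians(10.5)),np.cos(np.radians(10.5))])*s
    d=P[...,:2]-x[:2]; l=d@ax; w=d@np.array([-ax[1],ax[0]])
    k=(l>38)&(l<78)&(abs(w)<9)&(P[...,2]>110)&(P[...,2]<200); p=P[k]
    if k.sum()<10: print(s,"none",k.sum()); continue
    f=np.polyfit(l[k],p[:,2],1); g=np.polyfit(l[k],w[k],1)
    print(s,k.sum(),"slope rad",np.arctan(f[0]),"z at 54",np.polyval(f,54),"lateral slope deg",np.degrees(np.arctan(g[0])),"w at 0",g[1])
s=monitor.state();print(s["time"])
E
```

```text
[143.2 164.5 165.2]
mouth [(array([ 511.4, -177. ,  164.4]), 0.71), (array([ 610.8, -195.4,  231. ]), 0.59)]
cam_left_pin [(array([ 515.2, -155.3,  152.9]), 0.67), (array([ 500.4, -250. ,  158.3]), 0.24)]
cam_right_pin [(array([ 506.2, -196.8,  151.5]), 0.66)]
cam_left_tip [(array([524. , -99.4, 163. ]), 0.66)]
cam_right_tip [(array([ 500.5, -251.7,  156.2]), 0.67)]
rim z 165.2082094201401
936 ((511.9335021972656, -176.53334045410156), 22.146427154541016)
fit [ 512.  -176.5] 20.169341265003105 rim z 164.38065999389266
1 965 slope rad 0.14846732013735586 z at 54 159.6387770652297 lateral slope deg 1.4444283763912784 w at 0 0.441446711381509
-1 927 slope rad 0.08567075212847614 z at 54 157.7144398226047 lateral slope deg 1.718541833915765 w at 0 0.3219289688379302
10.0667
```

View pics/e.png

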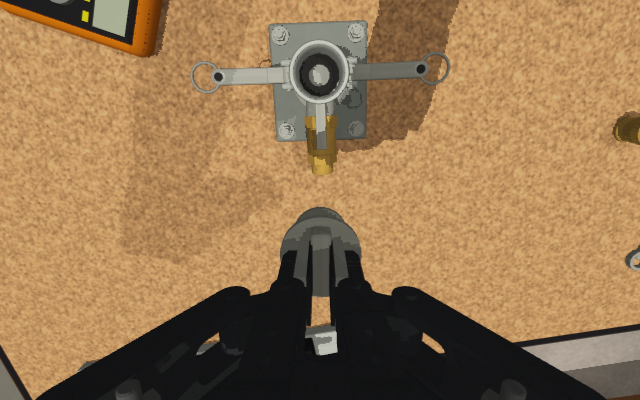

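The mouth is clear at (319,73), fitted at (512.0,-176.5) with the rim at z≈164. The riser yaw is about -9°, and the arms are at about -0.15 and -0.09 rad. I'll check how the plug sits in the grip, then enter by feel.

```bash
python3 - <<'E'
from h import *
from scipy.optimize import least_squares
P=np.load("pr.npy"); c=np.array([608,-193])
m=near(P,c,24,262,268.5); q=P[m]
# front edge of flange (-x side = tool +x): outermost by angle
d=q[:,:2]-c; a=np.arctan2(d[:,1],-d[:,0]); r=np.hypot(*d.T)
e=[]
for lo in np.arange(-1.2,1.2,.15):
    k=(a>lo)&(a<lo+.15)
    if k.sum()>5: i=np.argsort(r[k])[-3:]; e.append(d[k][i].mean(0))
e=np.array(e); print(m.sum(),len(e))
if len(e)>4: print("flange centre rel TCP",least_squares(lambda p:np.hypot(*(e-p).T)-21,[0,0],loss='soft_l1').x)
o=[180,0,171]
ctrl.move_ptp([512,-176.5,235],o)
ctrl.move_linear([512,-176.5,215],o,speed=60)
s=monitor.state();f0=np.array(s["wrist_force"]);print(s["time"],s["tool_pos"],f0)
for z in (211,208,205):
    h=ctrl.move_linear([512,-176.5,z],o,speed=15,threshold=5)
    s=monitor.state();print(h,s["time"],s["tool_pos"],np.array(s["wrist_force"])-f0)
    if h: break
E
```

```text
1594 16
flange centre rel TCP [-1.1  0.2]
11.0583 [ 512.  -176.4  214.1] [ 0.2  0.  -2.1]
False 11.475 [ 512.  -176.5  211. ] [-0.4  0.3  0.1]
False 11.825 [ 511.9 -176.4  207.8] [-0.3 -0.6 -0.6]
False 12.175 [ 511.9 -176.4  204.8] [-0.5 -0.8 -0.8]
```

```bash
python3 - <<'E'
from h import *
o=[180,0,171]; f0=np.array([.2,0,-2.1])
for z in (198,193,190,188,187,186,185,184.5,184,183.5,183,182.5,182):
    h=ctrl.move_linear([512,-176.5,z],o,speed=12 if z>189 else 5,threshold=8)
    s=monitor.state();f=np.array(s["wrist_force"])-f0;print(z,h,round(s["time"],2),s["tool_pos"],f)
    if f[2]>17 or np.hypot(*f[:2])>6: break
E
```

```text
198 False 12.91 [ 512.  -176.5  198. ] [-0.7 -0.4  0.4]
193 False 13.47 [ 511.9 -176.5  192.9] [-0.3 -0.8  0.5]
190 False 13.88 [ 511.9 -176.5  189.8] [-0.6 -1.   0.3]
188 False 14.43 [ 512.2 -176.6  188.6] [-1.2  0.1  3.5]
187 False 14.78 [ 512.2 -176.7  187.7] [-1.5  0.1  6.4]
186 False 15.12 [ 512.2 -176.7  186.5] [-1.7 -0.4  6.9]
185 False 15.47 [ 512.2 -176.7  185.7] [-2.2 -0.1  8.8]
184.5 False 15.72 [ 512.2 -176.7  185.4] [-1.3  0.3  8.5]
184 False 15.97 [ 512.2 -176.7  185.1] [-2.4 -0.4  9.5]
183.5 False 16.23 [ 512.2 -176.8  184.7] [-3.6 -0.5 10.5]
183 False 16.48 [ 512.2 -176.8  184.4] [-2.3  0.4 10.4]
182.5 False 16.73 [ 512.2 -176.8  184.1] [-3.  -0.2 11. ]
182 False 16.98 [ 512.2 -176.8  183.7] [-2.6 -0.8 11.1]
```

```bash
python3 - <<'E'
from h import *
o=[180,0,171]; f0=np.array([.2,0,-2.1])
for z in np.arange(181.5,177,-.5):
    h=ctrl.move_linear([512.1,-176.5,z],o,speed=5,threshold=8)
    s=monitor.state();f=np.array(s["wrist_force"])-f0;print(z,h,round(s["time"],2),s["tool_pos"],f,s["width"])
    if f[2]>19 or np.hypot(*f[:2])>7: break
E
```

```text
181.5 False 17.23 [ 512.2 -176.8  183.5] [-3.2  0.3 12.7] 7.846228043598493
181.0 False 17.48 [ 512.3 -176.8  183.5] [-4.3  1.1 13.7] 7.928805027403965
180.5 False 17.73 [ 512.3 -176.8  183.4] [-4.3  0.8 14.7] 8.11467189122658
180.0 False 17.98 [ 512.3 -176.8  183.5] [-5.6  0.3 16.9] 7.712861114946751
179.5 False 18.23 [ 512.3 -176.8  183.5] [-4.6  0.5 18. ] 8.03980420667841
179.0 False 18.48 [ 512.3 -176.9  183.4] [-6.2  1.6 19.2] 8.222355797025333
```

Hard stop felt: z stalls at 183.5 while the force climbs. I'll unload, release and check.

```bash
python3 - <<'E'
from h import *
o=[180,0,171]
ctrl.move_linear([512.2,-176.7,181.5],o,speed=10)
hand.gripper_to(30); s=monitor.state();print(s["time"],s["tool_pos"],s["wrist_force"])
ctrl.move_linear([512.2,-176.7,235],o,speed=100)
hand.gripper_to(85)
ctrl.move_ptp([600,-190,270],o)
im,P=cloud("wrist"); save("f.png",cv2.resize(im[0:200,160:480],(800,500),interpolation=cv2.INTER_CUBIC))
c=(512,-176.6)
m=near(P,c,30,166.5,174); q=P[m]; print("flange z",np.median(q[:,2]),cv2.minEnclosingCircle(q[:,:2].astype(np.float32)))
m=near(P,c,30,178,190); q=P[m]; print("web",np.median(q[:,2]),cv2.minAreaRect(q[:,:2].astype(np.float32)))
a=np.radians(9); 
for s in(1,-1):
    ax=np.array([np.sin(a),np.cos(a)])*s; d=P[...,:2]-np.array(c); l=d@ax; w=d@np.array([-ax[1],ax[0]])
    k=(l>38)&(l<78)&(abs(w)<9)&(P[...,2]>110)&(P[...,2]<200); f=np.polyfit(l[k],P[k][:,2],1); g=np.polyfit(l[k],w[k],1)
    print(s,k.sum(),"slope",np.arctan(f[0]),"z54",np.polyval(f,54),"lat deg",np.degrees(np.arctan(g[0])),"w54",np.polyval(g,54),"w mean",(w[k].min()+w[k].max())/2)
print(monitor.state()["time"])
E
```

```text
19.2167 [ 512.  -176.5  180.4] [ 0.4  1.2 -0. ]
flange z 170.20325000223994 ((511.76788330078125, -177.3911590576172), 21.05803108215332)
web 182.4347843562665 ((511.5456848144531, -177.47161865234375), (9.417927742004395, 33.524696350097656), 81.02490234375)
1 1034 slope 0.14724760502087417 z54 159.62980431945655 lat deg 0.2845033510648529 w54 0.4277373798879146 w mean 0.1947566198399553
-1 970 slope 0.0831263022297929 z54 157.6896519402537 lat deg 0.4231613330910384 w54 0.5614951174806168 w mean 0.4302470970469061
21.0
```

View pics/f.png

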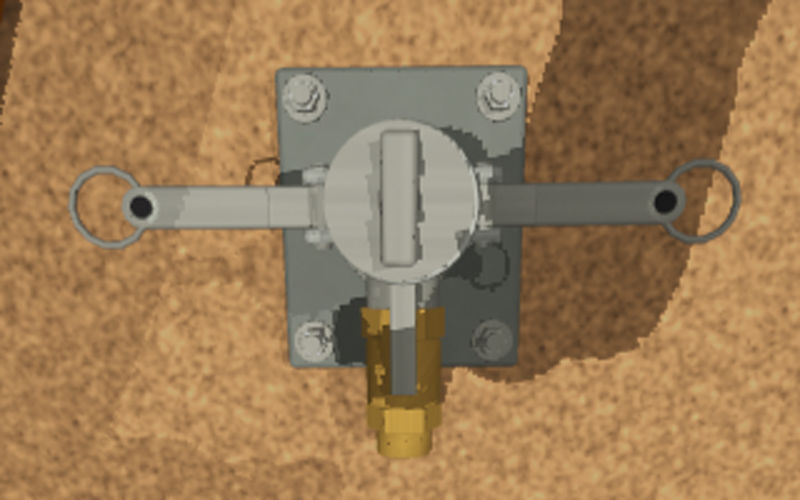

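Plug is seated at (400,200), flange at its home height, and both arms are raised slightly. Now I'll press both arms down with the open fingers, in small guarded steps.

```bash
python3 - <<'E'
from h import *
o=[180,0,171.3]; c=[511.8,-176.6]
ctrl.move_ptp([*c,200],o)
ctrl.move_linear([*c,168],o,speed=80,threshold=15)
s=monitor.state();f0=np.array(s["wrist_force"]);print(s["time"],s["width"],f0)
for z in (162,156,150,145,140,136,132,128):
    h=ctrl.move_linear([*c,z],o,speed=25,threshold=15)
    s=monitor.state();f=np.array(s["wrist_force"])-f0;print(z,h,round(s["time"],2),s["tool_pos"],f,s["ft_torque"])
    if h or f[2]>20: break
E
```

```text
22.075 85.0229202666124 [0.5 0.9 0.5]
162 False 22.47 [ 511.8 -176.6  162. ] [-0.7 -0.9  0.1] [-0. -0.  0.]
156 False 22.86 [ 511.6 -176.5  155.8] [-2.  -0.5 -0.3] [ 0.1 -0.1  0. ]
150 False 23.25 [ 511.9 -176.7  151.4] [-2.1 -0.8  4.4] [ 0.1  0.3 -0. ]
145 False 23.6 [ 512.  -176.7  146.8] [-2.  -0.   5.5] [ 0.2  0.4 -0. ]
140 False 23.95 [ 512.5 -177.1  142.1] [-1.9 -1.   6. ] [0.1 0.3 0. ]
136 False 24.26 [ 513.  -177.2  138.2] [-0.9 -0.7  5.4] [ 0. -0.  0.]
132 False 24.57 [ 513.3 -177.2  134. ] [-0.7 -1.1  4. ] [ 0.  -0.1  0. ]
128 False 24.88 [ 513.3 -177.2  129.7] [ 1.3 -1.4  4.3] [-0.  -0.3  0. ]
```

```bash
python3 - <<'E'
from h import *
for w in (80,76,72,68,64,60,57,54,51):
    hand.gripper_to(w,22); s=monitor.state()
    print(w,round(s["time"],2),s["width"],s["gripper_force"],np.array(s["wrist_force"]),s["tool_pos"])
E
```

```text
80 25.11 80.02418005772469 1.9710996374487877 [ 2.6 -0.8  4.6] [ 512.8 -177.   128.9]
76 25.33 75.91398478538852 1.9296073308214545 [2.9 0.8 3.1] [ 512.2 -176.7  128.2]
72 25.56 72.11642290737679 1.965191513299942 [ 1.9 -0.3  3.5] [ 511.8 -176.6  127.9]
68 25.78 68.06391284085018 1.993141898419708 [ 0.9 -0.6  3.3] [ 511.5 -176.5  127.7]
64 26.01 63.940284750984816 1.9426415674388409 [ 1.5 -0.6  4.1] [ 511.4 -176.5  127.6]
60 26.23 60.010850457974236 1.87038351316005 [ 0.7 -0.4  3.1] [ 511.3 -176.4  127.5]
57 26.45 56.90167433201764 2.6246700837509707 [-0.2  0.9  4.7] [ 511.4 -176.1  127.7]
54 26.67 55.689157711664826 23.286308641545475 [-0.3  1.4  5.5] [ 511.4 -176.   128.1]
51 26.88 55.199009184815196 23.285332415252924 [-0.7  1.9  6.1] [ 511.4 -176.   128.2]
```

Stopped 2 mm short of home. Rather than forcing it, I'll go lower for more leverage: back off a little, drop 4 mm, squeeze again.

```bash
python3 - <<'E'
from h import *
o=[180,0,171.3]
hand.gripper_to(60,22)
h=ctrl.move_linear([511.8,-176.4,123.5],o,speed=20,threshold=10)
s=monitor.state();print(h,s["tool_pos"],s["wrist_force"])
for w,g in ((57,22),(54,24),(51,24),(51,28)):
    hand.gripper_to(w,g); ctrl.wait(.2); s=monitor.state()
    print(w,round(s["time"],2),s["width"],s["gripper_force"],np.array(s["wrist_force"]),s["ft_torque"],s["tool_pos"])
im,P=cloud("scene"); u,v=map(int,px("scene",[512,-176,140])); r=30;a=cv2.resize(im[v-r:v+r,u-r:u+r],(400,400),interpolation=cv2.INTER_CUBIC)
im,P=cloud("wrist"); b=cv2.resize(im,(400,250)); b=np.vstack([b,np.zeros((150,400,3),np.uint8)])
save("g.png",np.hstack([a,b]))
E
```

```text
False [ 511.5 -176.3  123. ] [0.3 0.1 0.4]
57 27.9 57.05010665228383 7.2926368459593505 [-1.7  1.2 -0.7] [ 0.5  0.1 -0. ] [ 511.7 -176.1  123.4]
54 28.32 55.496431380405795 26.210610419511795 [-2.9  2.6  2.7] [0.8 0.3 0.1] [ 511.7 -176.1  123.7]
51 28.73 55.525812816035156 26.22961718123406 [-3.   4.1  3.9] [1.1 0.5 0. ] [ 511.7 -176.1  123.7]
51 29.15 55.472744183548436 28.861289187334478 [-2.7  4.5  4.4] [1.1 0.6 0. ] [ 511.7 -176.1  123.7]
```

View pics/g.png

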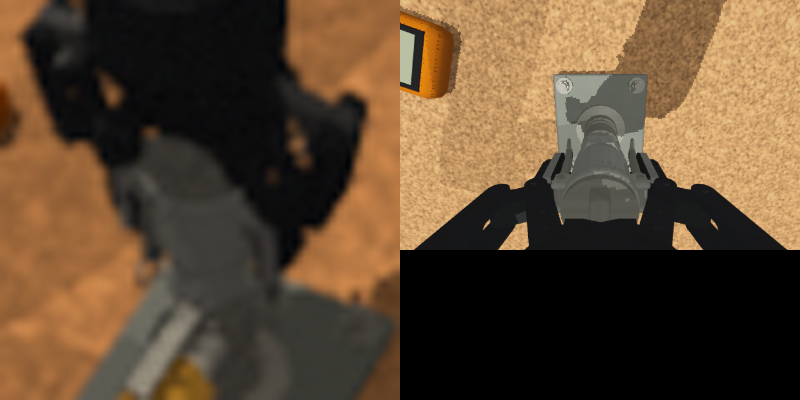

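The width stops at about 55.5 mm at either depth and force, so this may be a geometric stop (lugs) or the arms may be short of home. I'll back off and measure the arm angles obliquely from both sides.

```bash
cat >> h.py <<'E'
def arms(tag,c=(512,-176.6),z=270):
    a=np.radians(8.7); out=[]
    for s in(1,-1):
        ctrl.move_ptp([600,c[1]+s*120,z],[180,0,171.3])
        im,P=cloud("wrist")
        ax=np.array([np.sin(a),np.cos(a)])*s; d=P[...,:2]-np.array(c); l=d@ax; w=d@np.array([-ax[1],ax[0]])
        k=(l>18)&(l<60)&(abs(w)<5)&(P[...,2]>88)&(P[...,2]<146)
        vs,us=np.where(k); 
        p=np.c_[l[k],P[k][:,2]]
        f=np.polyfit(p[:,1],p[:,0],1); r=abs(np.polyval(f,p[:,1])-p[:,0])<1.5; f=np.polyfit(p[r,1],p[r,0],1)
        print(tag,s,k.sum(),"z",np.percentile(p[:,1],[2,98]),"l@100,120,140",np.polyval(f,[100,120,140]),"angle",np.pi/2-np.arctan(-f[0]),round(monitor.state()["time"],2))
        u,v=int(us.mean()),int(vs.mean()); u=np.clip(u,60,580);v=np.clip(v,60,340)
        out.append(cv2.resize(im[v-60:v+60,u-60:u+60],(400,400),interpolation=cv2.INTER_CUBIC))
    save(tag+".png",np.hstack(out))
E
python3 - <<'E'
from h import *
hand.gripper_to(85,22)
s=monitor.state();print(s["time"],s["tool_pos"],s["width"])
ctrl.move_linear([511.8,-176.5,200],speed=120)
arms("h1")
E
```

```text
29.6583 [ 512.1 -177.   123.5] 84.9687358014349
h1 1 299 z [ 98.3 145.3] l@100,120,140 [30.2 29.  27.7] angle 1.5088008307111413 31.2
h1 -1 259 z [ 98.1 145. ] l@100,120,140 [30.  28.8 27.6] angle 1.510386267112982 32.2
```

View pics/h1.png

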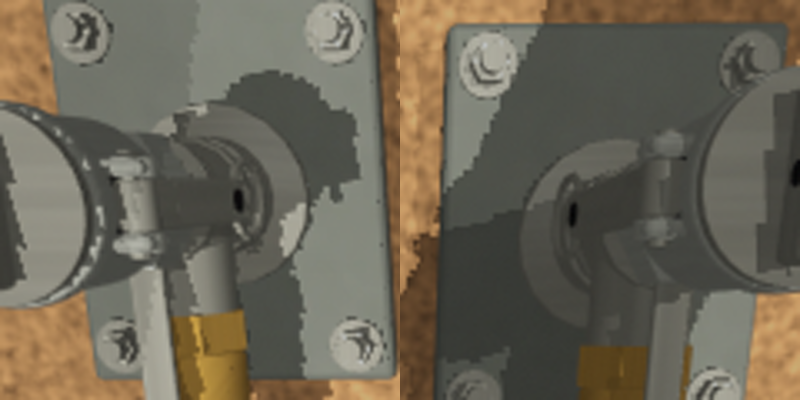

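Both arms measure 1.51 rad against a stop of 1.50. A 55.4 mm width is also what arms at 1.5 rad should give at that contact height, so they are home. The plug is seated and the robot is clear, so I'm handing in.

```bash
python3 - <<'E'
from h import *
print(workorder.hand_in())
E
```

```text
the job is handed in; nothing more can be done
None
```

The riser is blanked off and the job is handed in at about 32 s of the 61 s. The plug went to its hard stop at about 19 N, both cam arms measured about 1.51 rad (stop 1.50), everything is released, and the robot touched nothing else on the bench; the hand-in returned no verdict.

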